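# Hold a blank under spring pressure in the end-gluing jig

## Task

I am about to clamp the reddish-brown blank end to end with the light one in the gluing jig. Take the sanding block off the jig and set it down flat on the bench first, then lay the brown blank flat on the jig's bed with its end in the channel, and slide it straight against the end of the light blank, until the red ring on the sprung plunger's rod comes level with the brass collar, which is about 12 newtons of push. Never drive the plunger to the end of its travel, leave the black blank, calipers and chisel where they are, and finish while still gripping the brown blank and holding that steady push, so that I can tighten the clamp screws: do not let go.

Things in the scene. Friction and masses are not known exactly. Their poses are not given: they have to be found in the camera images.
- jig: Shop-made end-gluing jig, screwed to the bench. Origin: centre of the underside of its plywood bed (90 x 410 x 18 mm; x across, y lengthwise); y points along the channel towards the plunger, z up. The bed's top is 18 mm above the bench. An aluminium spring housing stands at y = 140 to 190 mm, 34 mm above the bed. From y = -50 to -205 mm the bed is bare.
- jig_mouth (a point): Middle of the channel's mouth, on the bed's top: x = 0, y = -50 mm in the jig's frame; same axes as the jig. From here two grey plastic cheeks run along +y for 170 mm, 22 mm high, 20 mm thick, 31 mm apart, their ends rounded (10 mm radius). Two backed-off clamp screws with black star knobs stick out of the -x cheek, up to 66 mm from the centre line; leave them.
- plunger (a joint): Sprung plunger of the jig, m: 0 = fully out, grows as it is pushed along the jig's +y into the housing, end of travel at 0.024. The spring takes 6 N to start and 0.6 N more for each mm: 12 N at 0.010, 18 N at 0.020. Friction is slight. At 0.010 the red ring on its rod comes level with the housing's brass collar.
- plunger_face (a point): Centre of the white pressure pad's face (26 mm wide, 24 mm high) on the plunger, which meets the light blank. At rest at y = +95 mm in the jig's frame, 13.5 mm above the bed.
- light_blank: Light wooden blank, 27 x 120 x 27 mm, long axis y; origin at the centre of its underside. It lies in the jig's channel with one end on the plunger's pad and is free to slide; its other end, which the brown blank must meet, lies at about y = -25.5 mm in the jig's frame at the start.
- brown_mid (a point): Centre of the reddish-brown wooden blank, 27 (x) x 160 (y) x 27 mm high, about 0.09 kg; lies on the bench on one side, 13.5 mm below this point. Axes: y along its length, z up. Either end may go first.
- brown_blank: The same reddish-brown blank; origin at the centre of its underside.
- block_mid (a point): Centre of the sanding block, a cork-brown block wrapped in abrasive paper, 50 (x) x 90 (y) x 32 mm high, about 0.07 kg, y along its length, z up. It lies on the bare part of the jig's bed. The bench round x = 0.46, y = 0.25 (world) is free to set it down.
- sanding_block: The same sanding block; origin at the centre of its underside.
- black_mid (a point): Centre of the black wooden blank, 27 x 140 x 27 mm, on the bench: bystander.
- calipers: Steel calipers lying on the bench to the right, 71 x 186 x 10 mm: bystander.
- chisel: Turning chisel with a brown handle lying on the bench to the right, 27 x 250 x 28 mm: bystander.
Things that resemble listed ones, but are neither listed nor needed, are in the scene too. What is shaped like the light_blank but green is not meant.

How it is judged (in metres and radians):
On the way:
1. the sanding block lies flat on the bench, off the jig and let go, the brown blank not yet at the channel (height (world z) of block_mid below 0.022 m and angle between block_mid's own z axis and vertical below 0.1 rad and contact force between sanding_block and jig below 0.05 N and contact force between sanding_block and the fingers below 0.05 N and linear speed of sanding_block below 0.02 m/s and distance between brown_mid and jig_mouth above 0.11 m), for 0.2 s.
At the end, for the whole second after the job is handed in: Still gripped, the brown blank lies flat on the bed (4 mm, 0.06 rad) along the channel (6 mm, 0.06 rad) and presses the light blank with 8 to 16 N, plunger steady at 6 to 14 mm; the robot does not touch the light blank; the sanding block lies flat on the bench, off the jig (height (world z) of block_mid below 0.022 m and angle between block_mid's own z axis and vertical below 0.1 rad and contact force between sanding_block and jig below 0.05 N and contact force between brown_blank and light_blank between 8 and 16 N and value of joint plunger between 0.006 and 0.014 m and velocity of joint plunger between -0.005 and 0.005 m/s and contact force between the fingers and brown_blank above 1 N and contact force between each of the arm, the fingers and light_blank below 0.05 N and angle between the y axis of brown_blank and the y axis of jig, either way round below 0.06 rad and angle between brown_mid's own z axis and vertical below 0.06 rad and x of brown_mid in the frame of jig between -0.006 and 0.006 m and z of brown_mid in the frame of jig between 0.028 and 0.036 m); the arm keeps its last pose, push and grip.
It fails at once if the plunger is driven to the end of its travel (past 21 mm) (value of joint plunger above 0.021 m).
It fails at once if the black blank, calipers or chisel is displaced by more than 15 mm (distance of any of black_mid, calipers, chisel from where it was at the start of the episode above 0.015 m).
It also fails if it takes over 69 s, if anything falls off the work surface, if the arm or the gripper's body presses on something with over 40 N, if the wrist force passes 120 N, or if a joint passes its speed limit or range.

## Robot

A 6-joint arm with a two-finger parallel gripper is mounted at the origin on a cart in front of the work surface, level with it; the furniture and walls round the work are solid. World frame = base frame: x ahead of the robot, y to its left, z up, the work surface at z = 0. Lengths are in m, angles in degrees, forces in N, time in s.
With the tool pointing down it reaches from about 0.35 to 0.875 m from the base axis. Payload 4.2 kg.
Tool frame: the origin (TCP) lies at the centre of the arm's flange, where the gripper is bolted on; the fingertips stand 182 mm ahead of it and the grasp point (between the pads) lies 164 mm ahead of it (r.tcp_to_tips is the distance from the TCP to the fingertips, in m); z points along the fingers, y is the direction in which the jaws open and shut (so a half turn about z gives the same grasp; the last joint's range is limited). The gripper opens to 87 mm and grips with 3 to 60 N. Pads are 19 mm wide; open, the fingers measure 117 mm over their backs; the gripper's body (75 mm by 190 mm) begins 51 mm behind the grasp point.
Start: joints at [91.364, 22.042, 0.453, 0, -68.411, -14.817], TCP at [0.145, 0.608, 0.405] pointing down, gripper open.
Joint ranges: [-179.83, 179.83], [-69.29, 118.12], [-61.27, 80.66], [-181.25, 117.63], [-171.15, -9.14], [-177.46, 177.46]. Speed limits (degrees/s): [159.86, 159.86, 180, 180, 180, 180].

## Interface

Orientations are given as a 3x3 rotation matrix whose columns are the frame's x, y, z axes.
In Python, from station import r, viewer, order gives the robot as it stands.
- The arm moves only by the tool send_rows, never from a script. Its argument "steps" is a list of rows, each an object with "offset": the shift along the tool's x, y, z in mm, a list of three; "delta_rot": the turn, a rotation vector about the tool's x, y, z in degrees, a list of three; "gripper": the opening, from 0 (shut) to 1 (fully open). A call has 1 to 12 rows; each row shifts and turns the pose as measured when the row begins, along the tool's axes as they then stand; what a row does not reach is not made up. A row lasts 1/10 s, in which the tool goes at most 50 mm and 8.59 degrees, less where a joint would pass 70% of its speed; a pose out of reach is approached as far as the arm can. A call is refused whole if a number of a shift passes 50 or a number of a turn 8.59, either way. A call with a gripper value outside its range is refused whole. The fingers move at their own pace and stop on an object; the grip force is fixed at half the most. Time passes only in rows, so rows that do not move let the fingers close. It gives the time, the measured TCP pose, the force and the opening at its end, in the units of the state.
- r.sense(): the state, without advancing time (a new reading comes with each control period).
- viewer.capture(name): name is "side" or "top" or "wrist"; returns (picture, depth): 384x512x3 uint8, red, green, blue; 384x512 float32, m along the optical axis (not along the pixel's ray), 0 where there is no reading.
- viewer.get_calibration(name): a dict with "fov_y" (degrees; the focal length in pixels is half the picture's height over the tangent of half this angle, whatever the lens; pixels are square), "cx", "cy" (the principal point, pixels), "extrinsics" (4x4, takes a point from camera to world coordinates). Camera axes: x right, y down, z forward; pixel columns grow to the right and rows downward; lengths in m; the calibration is good to about 2 mm. A picture is of the moment at which its call begins: read the wrist's pose just before it. get_calibration takes no time and is no camera call; for the wrist camera it gives the pose at the moment of the call.
- order.finish_job(): hands the job in, once; it reports no verdict.
The state is a dict: "time_s": time; "joints": joint angles; "joint_velocities": joint speeds; "effort": joint torques, N m; "tcp_pos": TCP position; "ee_rot": TCP orientation; "wrist_force": force on the tool from outside, world axes, zero at the start; "moment": the same for the moment, N m; "gripper_width": opening from 0.0 (shut) to 1.0 (fully open).
Only numpy, scipy, OpenCV 4.12 (cv2) and the standard library are available. Lean on these libraries where they do the work, as an engineer would, in place of code of your own. Each camera call takes 0.05 s, during which the arm holds its last target. There are 200 camera calls.

## Working session

There is one attempt and no reset: what is moved stays moved. The work goes in short steps, Python scripts to look and compute and a tool call to move; the robot and the scene stay as the last step left them, time stands still between calls to the robot, and variables do not carry over. Pictures are saved under pics/ and viewed, about 8 in all and at most 12, crops included, and the job is handed in when it is done.

Besides the shell and the picture viewer there is one more tool, called after "Call:" in YAML: its name, and indented under it one key for each argument. send_rows: Moves the arm, as the interface text tells. Its arguments: {"type":"object","properties":{"steps":{"type":"array"}},"required":["steps"]}

```bash
mkdir -p pics; ls; cat > h.py <<'E'
import numpy as np,cv2
from station import r,viewer,order
def cam(n):
    c=viewer.get_calibration(n); f=192/np.tan(np.radians(c["fov_y"]/2)); return f,c["cx"],c["cy"],np.array(c["extrinsics"])
def cloud(n,depth,c=None):
    f,cx,cy,E=c or cam(n); v,u=np.mgrid[:384,:512]
    P=np.stack([(u-cx)/f*depth,(v-cy)/f*depth,depth],-1); return P@E[:3,:3].T+E[:3,3]
def shot(n,save=None):
    c=cam(n); im,d=viewer.capture(n)
    if save: cv2.imwrite(f"pics/{save}.png",im[...,::-1])
    return im,d,cloud(n,d,c)
E
python3 - <<'E'
from h import *
for n in("top","side"):
    im,d,P=shot(n,n); np.savez(n,im=im,d=d,P=P); c=cam(n); print(n,c[:3],np.round(c[3],3))
a=cv2.imread("pics/top.png");b=cv2.imread("pics/side.png")
s=r.sense();print(s["time_s"],s["tcp_pos"],np.round(s["ee_rot"],3),s["wrist_force"],s["gripper_width"])
E
```

```text
pics
top (np.float64(353.9520202258985), 252.9268305426751, 186.0083908408242) [[-0.026 -0.989  0.144  0.351]
 [-1.     0.025 -0.013 -0.123]
 [ 0.01  -0.145 -0.989  1.091]
 [ 0.     0.     0.     1.   ]]
side (np.float64(400.47354731370643), 251.067274883902, 191.00427666347784) [[ 0.866 -0.281  0.415  0.098]
 [-0.501 -0.508  0.701 -0.866]
 [ 0.014 -0.814 -0.58   0.667]
 [ 0.     0.     0.     1.   ]]
0.1 [0.14530633 0.60768413 0.40376903] [[ 0.973 -0.233 -0.   ]
 [-0.233 -0.973 -0.002]
 [ 0.     0.002 -1.   ]] [0.04349388 0.23243648 0.20785624] 0.9971080493950971
```

View pics/top.png

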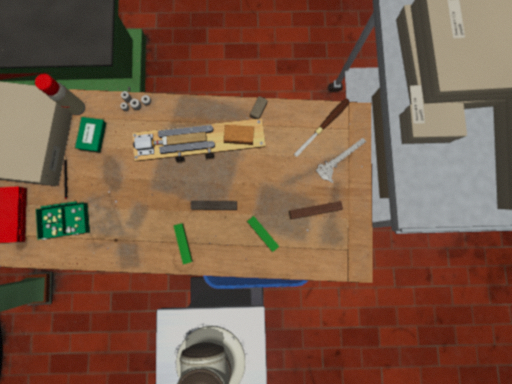

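View pics/side.png

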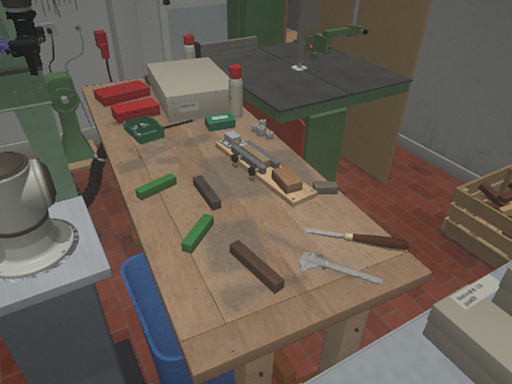

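Candidates for the brown blank: dark red-brown bar at top-view (316,210), black/dark bar at (214,205), chisel handle at (335,112), and the sanding block at (238,133) on the jig. The green bars at (182,243) and (262,233) are decoys. I choose (316,210) as the brown blank and will check it in a crop while measuring.

```bash
python3 - <<'E'
from h import *
D=np.load("top.npz");im,P=D["im"],D["P"]
c=cv2.resize(im[90:255,120:375,::-1],None,fx=3,fy=3,interpolation=cv2.INTER_CUBIC);cv2.imwrite("pics/crop.png",c)
for p in [(316,210),(214,205),(238,133),(300,135),(258,145),(120,143),(140,143),(185,137),(182,131),(182,146),(325,170),(258,108),(250,200)]:
    u,v=p;print(p,im[v,u],np.round(P[v,u],3))
E
```

```text
(316, 210) [89 59 45] [ 0.429 -0.326  0.025]
(214, 205) [63 56 48] [ 0.451 -0.019  0.029]
(238, 133) [167 112  60] [ 0.668 -0.096  0.048]
(300, 135) [170 132  96] [ 0.671 -0.292 -0.002]
(258, 145) [196 172 110] [ 0.637 -0.157  0.016]
(120, 143) [172 133  91] [ 0.659  0.279 -0.003]
(140, 143) [189 192 197] [0.642 0.199 0.052]
(185, 137) [161 133  91] [0.661 0.066 0.042]
(182, 131) [113 115 120] [0.681 0.076 0.037]
(182, 146) [114 116 123] [0.634 0.076 0.036]
(325, 170) [168 167 160] [ 0.555 -0.365  0.002]
(258, 108) [111 101  82] [ 0.755 -0.16   0.024]
(250, 200) [158 115  72] [ 0.467 -0.128  0.001]
```

View pics/crop.png

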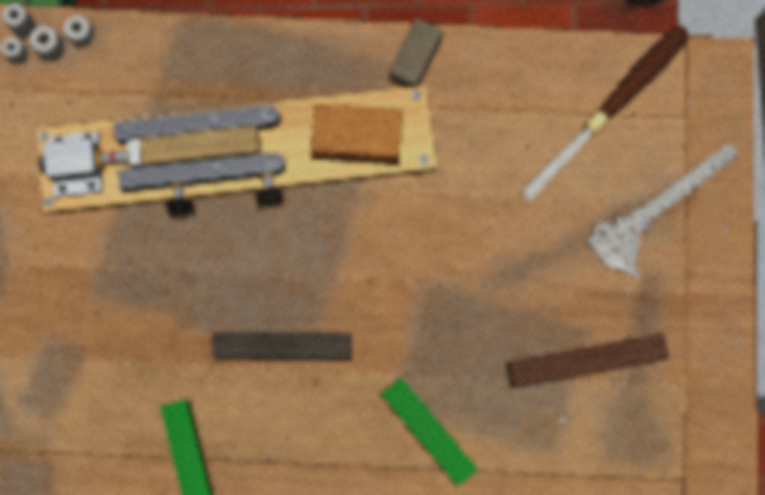

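The crop confirms it: reddish-brown bar at crop (587,360), neutral black bar at (282,346), sanding block at (357,132) on the jig's bare bed. Jig +y points left, towards the housing at (70,157).

```bash
cat >> h.py <<'E'
def rect(mask,P,z):
    "min-area rect in world xy of the biggest blob's points near height z"
    n,l,s,_=cv2.connectedComponentsWithStats(mask.astype(np.uint8)); k=1+np.argmax(s[1:,4]); m=l==k
    q=P[m]; return q
def box(q):
    (c,(w,h),a)=cv2.minAreaRect((q[:,:2]*1000).astype(np.float32))
    b=cv2.boxPoints((c,(w,h),a)); e=max(b[1]-b[0],b[2]-b[1],key=np.linalg.norm); 
    return np.round(c,1),np.round([w,h],1),round(np.degrees(np.arctan2(e[1],e[0]))%180,2)
E
python3 - <<'E'
from h import *
for n in("top","side"):
    D=np.load(n+".npz");im,P=D["im"],D["P"]
    x,y,z=P[...,0],P[...,1],P[...,2]
    def roi(cx,cy,hx,hy,z0,z1): return (abs(x-cx)<hx)&(abs(y-cy)<hy)&(z>z0)&(z<z1)
    for name,m in dict(brown=roi(.43,-.325,.08,.12,.017,.035),black=roi(.451,-.02,.05,.1,.017,.035),block=roi(.668,-.096,.045,.08,.04,.06),
        jigall=roi(.65,0.02,.09,.24,.009,.027),light=roi(.658,.02,.07,.085,.04,.05)&(im[...,0]>im[...,2]+35.),cheeks=roi(.658,.04,.045,.115,.03,.047)&(abs(im[...,0]-1.*im[...,2])<25),
        housing=roi(.645,.2,.05,.05,.045,.06)).items():
        q=P[m]; 
        if len(q)>10: print(n,name,len(q),*box(q),"med",np.round(np.median(q,0),3))
E
```

```text
top brown 480 [ 428.9 -324.8] [ 27.2 160.5] 99.14 med [ 0.428 -0.324  0.026]
top black 426 [447.3 -34.8] [181.3  52. ] 76.73 med [ 0.452 -0.016  0.026]
top block 501 [667.1 -79.5] [123.9  55. ] 86.59 med [ 0.665 -0.096  0.047]
top jigall 1730 [654.   27.8] [122.  415.2] 98.17 med [ 0.65  -0.025  0.017]
top light 334 [667.5  20.9] [ 51.  168.9] 91.44 med [0.658 0.041 0.044]
top cheeks 759 [651.   63.2] [ 83.6 167. ] 94.09 med [0.644 0.069 0.038]
top housing 200 [643.8 193.4] [36.7 49.3] 95.93 med [0.643 0.194 0.05 ]
side brown 764 [ 430.6 -328.7] [ 29.4 161.3] 99.12 med [ 0.429 -0.338  0.025]
side black 334 [436. -20.] [ 67.  198.9] 90.63 med [ 0.451 -0.029  0.024]
side block 366 [669.9 -83.2] [130.3  52.2] 84.58 med [ 0.666 -0.105  0.046]
side jigall 1129 [654.4  24.2] [121.2 413.5] 98.26 med [ 0.641 -0.073  0.016]
side light 158 [670.6  20. ] [ 50.1 169.7] 90.75 med [0.66  0.039 0.043]
side cheeks 453 [659.1  50.7] [ 74.1 203.6] 95.31 med [0.643 0.055 0.037]
side housing 87 [647.2 189.3] [37.6 51.6] 94.05 med [0.644 0.187 0.049]
```

```bash
python3 - <<'E'
from h import *
D=np.load("top.npz");im,P=D["im"],D["P"]
f,cx,cy,E=cam("top")
def plane(m,z):
    v,u=np.nonzero(m); d=np.stack([(u-cx)/f,(v-cy)/f,np.ones(len(u))],-1)@E[:3,:3].T; return E[:3,3]+d*((z-E[2,3])/d[:,2])[:,None]
R,G,B=[im[...,i].astype(float) for i in range(3)]
win=np.zeros(R.shape,bool);win[112:172,125:275]=1
def comps(m,z,name,minA=40):
    n,l,s,_=cv2.connectedComponentsWithStats((m&win).astype(np.uint8))
    for k in range(1,n):
        if s[k,4]>minA: 
            q=plane(l==k,z); print(name,s[k,4],*box(q))
yel=(R-B>50)&(G/R>.82)&(R>150)
comps(yel,.018,"bed"); grey=(abs(R-B)<22)&(R>85)&(R<140); comps(grey,.040,"cheek")
comps((G/R<.73)&(R-B>75),.050,"block"); 
lt=(P[...,2]>.03)&(R-B>45)&(G/R>.77)&(R<178); comps(lt,.045,"light")
win[:]=1;win[:195]=0
comps((R-B>25)&(R<110)&(P[...,2]>.012),.027,"brown",200); comps((R-B<25)&(R<90)&(P[...,2]>.012)&(P[...,0]>.4),.027,"black",200)
# bed long edges: fit lines
q=plane(yel&np.pad(np.ones((60,150),bool),((112,212),(125,237))),.018)
k=np.round(q[:,1]/.006)
for nm,fn in(("hi",np.max),("lo",np.min)):
    pts=np.array([[i*.006,fn(q[k==i,0])] for i in np.unique(k) if -.19<i*.006<.21]); p=np.polyfit(pts[:,0],pts[:,1],1)
    rs=pts[:,1]-np.polyval(p,pts[:,0]);g=abs(rs)<.004;p=np.polyfit(pts[g,0],pts[g,1],1);print(nm,p,np.degrees(np.arctan(p[0])),g.mean())
E
```

```text
bed 557 [656.3 -87.2] [ 60.3 180.2] 95.15
bed 65 [685.9 196.4] [21.4 83. ] 109.84
bed 227 [665.5  68.4] [ 21.8 116.3] 95.21
bed 154 [624.7 150.2] [111.1  38.2] 88.64
bed 84 [619.1  42.3] [10.2 81.2] 95.16
cheek 309 [681.9  65.2] [ 21.3 163.5] 96.72
cheek 362 [631.5  61.7] [ 31.5 167.4] 90.02
block 448 [666.9 -97.7] [86.9 49. ] 85.18
light 323 [657.   62.4] [ 26.1 117.2] 95.2
brown 224 [426.5 558.8] [139.8  17. ] 0.67
brown 471 [ 428.4 -323.8] [ 27.3 161. ] 99.07
black 346 [451.7 -15.8] [132.6  24.2] 88.54
black 348 [435.8 436.7] [ 71.1 152.6] 91.01
hi [-0.03889298  0.67936057] -2.227280799976055 0.2
lo [-0.08291996  0.6200658 ] -4.740119559811379 0.9076923076923077<stdin>:13: RuntimeWarning: divide by zero encountered in divide
<stdin>:15: RuntimeWarning: divide by zero encountered in divide
<stdin>:16: RuntimeWarning: divide by zero encountered in divide
```

```bash
cat >> h.py <<'E'
from scipy.spatial.transform import Rotation as Ro
import json
def plan(pos,yaw_y,n,step=45):
    """rows towards TCP pos (m), tool down with tool-y at world angle yaw_y (deg)"""
    s=r.sense(); p=np.array(s["tcp_pos"]); R=np.array(s["ee_rot"])
    a=np.radians(yaw_y); y=np.array([np.cos(a),np.sin(a),0]); z=np.array([0,0,-1.]); T=np.stack([np.cross(y,z),y,z],1)
    w=Ro.from_matrix(R.T@T).as_rotvec(degrees=True); d=(np.array(pos)-p)*1000
    k=max(1,int(np.ceil(max(np.linalg.norm(d)/step,np.abs(w).max()/7)))); print("rows needed",k)
    for i in range(min(n,k)):
        print(json.dumps({"offset":np.round(R.T@d/k,1).tolist(),"delta_rot":np.round(w/k,2).tolist()}))
        R=R@Ro.from_rotvec(w/k,degrees=True).as_matrix()
def st():
    s=r.sense(); R=np.array(s["ee_rot"]); print("t",s["time_s"],"p",np.round(s["tcp_pos"],4),"yawy",np.round(np.degrees(np.arctan2(R[1,1],R[0,1])),2),"tilt",np.round(R[:2,2],4),"F",np.round(s["wrist_force"],2),"M",np.round(s["moment"],2),"g",round(s["gripper_width"],3))
E
python3 - <<'E'
from h import *
plan([.667,-.0975,.31],175.2,20,48);st()
E
```

```text
rows needed 19
{"offset": [35.3, 29.7, 5.0], "delta_rot": [0.0, -0.0, 4.28]}
{"offset": [37.5, 27.0, 5.0], "delta_rot": [0.0, -0.0, 4.28]}
{"offset": [39.4, 24.1, 5.0], "delta_rot": [0.0, -0.0, 4.28]}
{"offset": [41.1, 21.1, 5.0], "delta_rot": [0.0, -0.0, 4.28]}
{"offset": [42.5, 18.0, 5.0], "delta_rot": [0.0, -0.0, 4.28]}
{"offset": [43.7, 14.7, 5.0], "delta_rot": [0.0, -0.0, 4.28]}
{"offset": [44.7, 11.4, 5.0], "delta_rot": [0.0, -0.0, 4.28]}
{"offset": [45.5, 8.1, 5.0], "delta_rot": [0.0, -0.0, 4.28]}
{"offset": [45.9, 4.7, 5.0], "delta_rot": [0.0, -0.0, 4.28]}
{"offset": [46.1, 1.2, 5.0], "delta_rot": [0.0, -0.0, 4.28]}
{"offset": [46.1, -2.2, 5.0], "delta_rot": [0.0, -0.0, 4.28]}
{"offset": [45.8, -5.7, 4.9], "delta_rot": [0.0, -0.0, 4.28]}
{"offset": [45.3, -9.1, 4.9], "delta_rot": [0.0, -0.0, 4.28]}
{"offset": [44.5, -12.4, 4.9], "delta_rot": [0.0, -0.0, 4.28]}
{"offset": [43.4, -15.7, 4.9], "delta_rot": [0.0, -0.0, 4.28]}
{"offset": [42.1, -18.9, 4.9], "delta_rot": [0.0, -0.0, 4.28]}
{"offset": [40.6, -22.0, 4.9], "delta_rot": [0.0, -0.0, 4.28]}
{"offset": [38.8, -25.0, 4.9], "delta_rot": [0.0, -0.0, 4.28]}
{"offset": [36.9, -27.8, 4.9], "delta_rot": [0.0, -0.0, 4.28]}
t 0.1 p [0.1453 0.6077 0.4038] yawy -103.46 tilt [-0.0004 -0.0019] F [0.04 0.23 0.21] M [ 0.01 -0.06 -0.01] g 0.997
```

Call:
send_rows:
  steps:
    - {"offset":[35,30,5],"delta_rot":[0,0,4.3],"gripper":1}
    - {"offset":[37.5,27,5],"delta_rot":[0,0,4.3],"gripper":1}
    - {"offset":[39,24,5],"delta_rot":[0,0,4.3],"gripper":1}
    - {"offset":[41,21,5],"delta_rot":[0,0,4.3],"gripper":1}
    - {"offset":[42.5,18,5],"delta_rot":[0,0,4.3],"gripper":1}
    - {"offset":[43.5,15,5],"delta_rot":[0,0,4.3],"gripper":1}
    - {"offset":[44.5,11.5,5],"delta_rot":[0,0,4.3],"gripper":1}
    - {"offset":[45.5,8,5],"delta_rot":[0,0,4.3],"gripper":1}
    - {"offset":[46,4.5,5],"delta_rot":[0,0,4.3],"gripper":1}
    - {"offset":[46,1,5],"delta_rot":[0,0,4.3],"gripper":1}
    - {"offset":[46,-2,5],"delta_rot":[0,0,4.3],"gripper":1}
    - {"offset":[46,-5.5,5],"delta_rot":[0,0,4.3],"gripper":1}

```text
time_s: 1.3
tcp_pos: [0.4732, 0.1436, 0.3387]
ee_rot: [[0.399, -0.917, -0.002], [-0.917, -0.399, -0.005], [0.004, 0.004, -1.0]]
wrist_force: [0.0, 1.9, 0.1]
gripper_width: 1.0
```

```bash
python3 -c "
from h import *
plan([.667,-.0975,.30],175.2,12,45);st()"
```

```text
rows needed 7
{"offset": [42.6, -11.7, 5.7], "delta_rot": [0.03, -0.04, 4.04]}
{"offset": [41.7, -14.7, 5.6], "delta_rot": [0.03, -0.04, 4.04]}
{"offset": [40.5, -17.6, 5.6], "delta_rot": [0.03, -0.04, 4.04]}
{"offset": [39.2, -20.4, 5.6], "delta_rot": [0.03, -0.04, 4.04]}
{"offset": [37.7, -23.1, 5.6], "delta_rot": [0.03, -0.04, 4.04]}
{"offset": [36.0, -25.7, 5.6], "delta_rot": [0.03, -0.04, 4.04]}
{"offset": [34.1, -28.1, 5.5], "delta_rot": [0.03, -0.04, 4.04]}
t 1.3 p [0.4732 0.1436 0.3387] yawy -156.51 tilt [-0.0024 -0.0054] F [0.03 1.87 0.08] M [ 0.17 -0.08  0.04] g 1.0
```

Tracking is good. Continuing to a point above the block.

Call:
send_rows:
  steps:
    - {"offset":[42.5,-12,5.5],"delta_rot":[0,0,4],"gripper":1}
    - {"offset":[41.5,-15,5.5],"delta_rot":[0,0,4],"gripper":1}
    - {"offset":[40.5,-17.5,5.5],"delta_rot":[0,0,4],"gripper":1}
    - {"offset":[39,-20.5,5.5],"delta_rot":[0,0,4],"gripper":1}
    - {"offset":[37.5,-23,5.5],"delta_rot":[0,0,4],"gripper":1}
    - {"offset":[36,-25.5,5.5],"delta_rot":[0,0,4],"gripper":1}
    - {"offset":[34,-28,5.5],"delta_rot":[0,0,4],"gripper":1}
    - {"offset":[0,0,0],"delta_rot":[0,0,0],"gripper":1}

```text
time_s: 2.1
tcp_pos: [0.6723, -0.1149, 0.2936]
ee_rot: [[-0.107, -0.994, -0.01], [-0.994, 0.107, -0.006], [0.007, 0.009, -1.0]]
wrist_force: [-0.5, 0.7, -0.5]
gripper_width: 0.999
```

```bash
python3 -c "
from h import *
im,d,P=shot('wrist','w1'); np.savez('w1',im=im,d=d,P=P)
x,y,z=P[...,0],P[...,1],P[...,2];m=(z>.042)&(z<.058)&(y<-.03)&(y>-.18)&(x>.6)&(x<.73);q=P[m]
print(len(q), *(box(q) if len(q)>10 else []), np.median(q,0))
plan([.667,-.0975,.204],175.2,12,45);st()"
```

```text
5103 [668.4 -97. ] [91.3 52.1] 84.59 [ 0.66760797 -0.11219368  0.04861061]
rows needed 3
{"offset": [-5.3, 1.6, 30.0], "delta_rot": [0.19, -0.12, -0.41]}
{"offset": [-5.2, 1.7, 30.0], "delta_rot": [0.19, -0.12, -0.41]}
{"offset": [-5.2, 1.8, 30.0], "delta_rot": [0.19, -0.12, -0.41]}
t 2.15 p [ 0.6712 -0.1133  0.2939] yawy 173.96 tilt [-0.0106 -0.0054] F [-0.8   1.3  -0.94] M [ 0.12 -0.06 -0.01] g 1.0
```

View pics/w1.png

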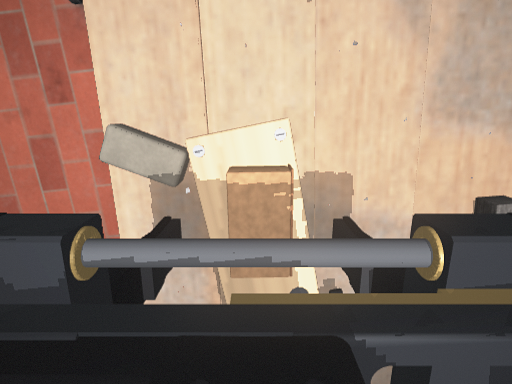

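The wrist view shows the sanding block at (260,220) between the open fingers, with the bed's end at about (240,130). It measures (668,-97) mm, which matches the top view. Descending and gripping.

Call:
send_rows:
  steps:
    - {"offset":[-5,1,29],"delta_rot":[0.2,-0.1,-0.4],"gripper":1}
    - {"offset":[-5,1,29],"delta_rot":[0.2,-0.1,-0.4],"gripper":1}
    - {"offset":[-5,1,20],"delta_rot":[0.2,-0.1,-0.4],"gripper":1}
    - {"offset":[0,0,8],"delta_rot":[0,0,0],"gripper":1}
    - {"offset":[0,0,0],"delta_rot":[0,0,0],"gripper":1}

```text
time_s: 2.65
tcp_pos: [0.667, -0.0949, 0.2064]
ee_rot: [[-0.079, -0.997, 0.0], [-0.997, 0.079, -0.0], [0.0, -0.001, -1.0]]
wrist_force: [-1.2, -0.3, 0.1]
gripper_width: 0.999
```

```bash
python3 -c "
from h import *
plan([.668,-.0975,.206],175,12,45);st()"
```

```text
rows needed 1
{"offset": [2.5, -1.2, 0.4], "delta_rot": [-0.03, -0.03, 0.46]}
t 2.65 p [ 0.667  -0.0949  0.2064] yawy 175.46 tilt [ 0.0005 -0.0005] F [-1.18 -0.31  0.14] M [ 0.06 -0.06 -0.04] g 0.999
```

Call:
send_rows:
  steps:
    - {"offset":[2,-1,0],"delta_rot":[0,0,0],"gripper":0}
    - {"offset":[0,0,0],"delta_rot":[0,0,0],"gripper":0}
    - {"offset":[0,0,0],"delta_rot":[0,0,0],"gripper":0}
    - {"offset":[0,0,0],"delta_rot":[0,0,0],"gripper":0}
    - {"offset":[0,0,0],"delta_rot":[0,0,0],"gripper":0}
    - {"offset":[0,0,0],"delta_rot":[0,0,0],"gripper":0}

```text
time_s: 3.25
tcp_pos: [0.6691, -0.0967, 0.2121]
ee_rot: [[-0.078, -0.997, 0.009], [-0.997, 0.078, -0.0], [-0.0, -0.009, -1.0]]
wrist_force: [0.1, 0.5, -0.2]
gripper_width: 0.57
```

Call:
send_rows:
  steps:
    - {"offset":[0,0,-5],"delta_rot":[0,0,0],"gripper":0}
    - {"offset":[0,0,-30],"delta_rot":[0,0,0],"gripper":0}
    - {"offset":[0,0,-40],"delta_rot":[0,0,0],"gripper":0}
    - {"offset":[0,0,-10],"delta_rot":[0,0,0],"gripper":0}
    - {"offset":[0,0,0],"delta_rot":[0,0,0],"gripper":0}

```text
time_s: 3.75
tcp_pos: [0.6678, -0.097, 0.2989]
ee_rot: [[-0.079, -0.997, 0.005], [-0.997, 0.079, -0.001], [0.0, -0.005, -1.0]]
wrist_force: [0.6, 0.1, -0.9]
gripper_width: 0.572
```

```bash
python3 -c "
from h import *
st();plan([.46,.25,.29],175,12,40)"
```

```text
t 3.75 p [ 0.6678 -0.097   0.2989] yawy 175.5 tilt [ 0.0049 -0.0005] F [ 0.57  0.11 -0.95] M [0.08 0.03 0.02] g 0.572
rows needed 11
{"offset": [-30.0, 21.3, 0.7], "delta_rot": [-0.03, -0.0, 0.05]}
{"offset": [-29.9, 21.3, 0.7], "delta_rot": [-0.03, -0.0, 0.05]}
{"offset": [-29.9, 21.4, 0.7], "delta_rot": [-0.03, -0.0, 0.05]}
{"offset": [-29.9, 21.4, 0.7], "delta_rot": [-0.03, -0.0, 0.05]}
{"offset": [-29.9, 21.4, 0.7], "delta_rot": [-0.03, -0.0, 0.05]}
{"offset": [-29.9, 21.4, 0.7], "delta_rot": [-0.03, -0.0, 0.05]}
{"offset": [-29.9, 21.5, 0.8], "delta_rot": [-0.03, -0.0, 0.05]}
{"offset": [-29.8, 21.5, 0.8], "delta_rot": [-0.03, -0.0, 0.05]}
{"offset": [-29.8, 21.5, 0.8], "delta_rot": [-0.03, -0.0, 0.05]}
{"offset": [-29.8, 21.5, 0.8], "delta_rot": [-0.03, -0.0, 0.05]}
{"offset": [-29.8, 21.5, 0.8], "delta_rot": [-0.03, -0.0, 0.05]}
```

Call:
send_rows:
  steps:
    - {"offset":[-30,21.5,1],"delta_rot":[0,0,0],"gripper":0}
    - {"offset":[-30,21.5,1],"delta_rot":[0,0,0],"gripper":0}
    - {"offset":[-30,21.5,1],"delta_rot":[0,0,0],"gripper":0}
    - {"offset":[-30,21.5,1],"delta_rot":[0,0,0],"gripper":0}
    - {"offset":[-30,21.5,1],"delta_rot":[0,0,0],"gripper":0}
    - {"offset":[-30,21.5,1],"delta_rot":[0,0,0],"gripper":0}
    - {"offset":[-30,21.5,1],"delta_rot":[0,0,0],"gripper":0}
    - {"offset":[-30,21.5,1],"delta_rot":[0,0,0],"gripper":0}
    - {"offset":[-30,21.5,1],"delta_rot":[0,0,0],"gripper":0}
    - {"offset":[-30,21.5,1],"delta_rot":[0,0,0],"gripper":0}
    - {"offset":[-25,18,1],"delta_rot":[0,0,0],"gripper":0}
    - {"offset":[0,0,0],"delta_rot":[0,0,0],"gripper":0}

```text
time_s: 4.95
tcp_pos: [0.451, 0.2551, 0.2733]
ee_rot: [[-0.085, -0.996, -0.011], [-0.996, 0.085, -0.008], [0.009, 0.011, -1.0]]
wrist_force: [-0.6, 0.2, -0.5]
gripper_width: 0.579
```

Call:
send_rows:
  steps:
    - {"offset":[0,0,35],"delta_rot":[0,0,0],"gripper":0}
    - {"offset":[0,0,35],"delta_rot":[0,0,0],"gripper":0}
    - {"offset":[0,0,10],"delta_rot":[0,0,0],"gripper":0}
    - {"offset":[0,0,0],"delta_rot":[0,0,0],"gripper":0}

```text
time_s: 5.35
tcp_pos: [0.4499, 0.2553, 0.1923]
ee_rot: [[-0.082, -0.997, -0.011], [-0.997, 0.082, -0.008], [0.009, 0.01, -1.0]]
wrist_force: [-3.3, 3.4, 10.8]
gripper_width: 0.572
```

```bash
python3 -c "
from h import *
st()
im,d,P=shot('side','s2')
cv2.imwrite('pics/s2c.png',cv2.resize(im[60:260,90:360,::-1],None,fx=2.5,fy=2.5))"
```

```text
t 5.35 p [0.4499 0.2553 0.1923] yawy 175.28 tilt [-0.0105 -0.0078] F [-3.33  3.38 10.83] M [ 1.09  0.77 -0.03] g 0.572
```

View pics/s2c.png

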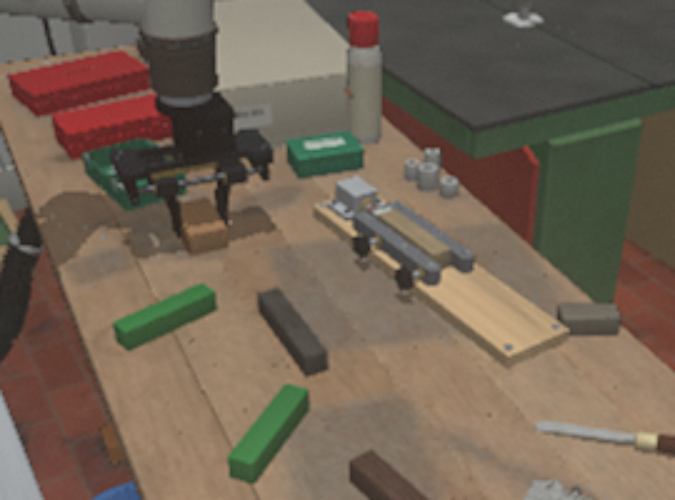

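The side view shows the block at crop (205,228), upright and touching the bench between the black fingers. The wrist reads about 11 N of contact. I'll release it and back off.

Call:
send_rows:
  steps:
    - {"offset":[0,0,-0.5],"delta_rot":[0,0,0],"gripper":0.57}
    - {"offset":[0,0,0],"delta_rot":[0,0,0],"gripper":1}
    - {"offset":[0,0,0],"delta_rot":[0,0,0],"gripper":1}
    - {"offset":[0,0,0],"delta_rot":[0,0,0],"gripper":1}
    - {"offset":[0,0,0],"delta_rot":[0,0,0],"gripper":1}
    - {"offset":[0,0,0],"delta_rot":[0,0,0],"gripper":1}

```text
time_s: 6.0
tcp_pos: [0.4509, 0.2538, 0.1937]
ee_rot: [[-0.085, -0.996, -0.01], [-0.996, 0.085, -0.008], [0.008, 0.009, -1.0]]
wrist_force: [0.9, -0.3, -0.0]
gripper_width: 0.935
```

```bash
python3 -c "
from h import *
st();print(r.tcp_to_tips)
im,d,P=shot('side','s3')
z=P[...,2];x=P[...,0];y=P[...,1]
m=(abs(x-.45)<.05)&(abs(y-.255)<.07)&(z>.02)&(z<.04);print(*box(P[m]),np.median(z[m]))
cv2.imwrite('pics/s3c.png',cv2.resize(im[110:170,140:210,::-1],None,fx=8,fy=8))"
```

```text
t 6.0 p [0.4509 0.2538 0.1937] yawy 175.14 tilt [-0.01   -0.0075] F [ 0.93 -0.27 -0.  ] M [ 0.08 -0.1   0.  ] g 0.935
0.1822
[446.7 248.2] [ 87.6 101.3] 123.6 0.027639246676376683
```

View pics/s3c.png

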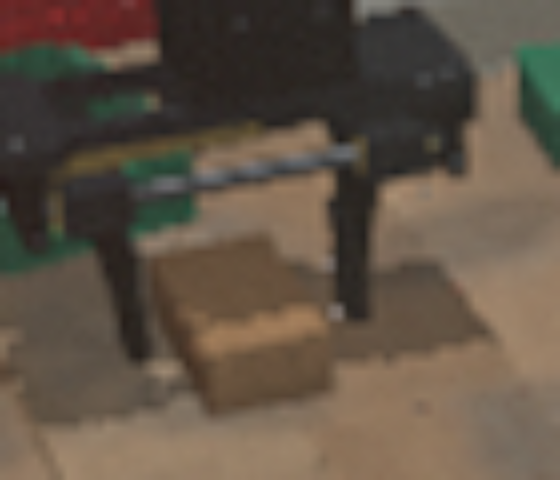

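The block sits flat on the bench and the fingers have cleared both sides, with tips at crop (135,360) and (355,318). Next is the brown blank.

Call:
send_rows:
  steps:
    - {"offset":[0,0,-10],"delta_rot":[0,0,0],"gripper":1}
    - {"offset":[0,0,-40],"delta_rot":[0,0,0],"gripper":1}
    - {"offset":[0,0,-45],"delta_rot":[0,0,0],"gripper":1}

```text
time_s: 6.35
tcp_pos: [0.4507, 0.2534, 0.2863]
ee_rot: [[-0.085, -0.996, -0.021], [-0.996, 0.086, -0.019], [0.02, 0.02, -1.0]]
wrist_force: [0.8, 0.5, -0.0]
gripper_width: 0.999
```

```bash
python3 -c "
from h import *
st();print(r.sense()['joints'])
plan([.4288,-.3245,.28],189.1,20,48)"
```

```text
t 6.35 p [0.4507 0.2534 0.2863] yawy 175.08 tilt [-0.0214 -0.0187] F [ 0.84  0.53 -0.04] M [ 0.27 -0.23 -0.03] g 0.999
[ 47.30481427  18.97750456 -23.30314437  -0.22986911 -49.33817404
 -52.06118963]
rows needed 13
{"offset": [44.4, -2.1, 1.4], "delta_rot": [0.1, -0.08, -1.08]}
{"offset": [44.4, -1.3, 1.3], "delta_rot": [0.1, -0.08, -1.08]}
{"offset": [44.5, -0.5, 1.2], "delta_rot": [0.1, -0.08, -1.08]}
{"offset": [44.5, 0.4, 1.2], "delta_rot": [0.1, -0.08, -1.08]}
{"offset": [44.5, 1.2, 1.1], "delta_rot": [0.1, -0.08, -1.08]}
{"offset": [44.4, 2.0, 1.0], "delta_rot": [0.1, -0.08, -1.08]}
{"offset": [44.4, 2.9, 1.0], "delta_rot": [0.1, -0.08, -1.08]}
{"offset": [44.3, 3.7, 0.9], "delta_rot": [0.1, -0.08, -1.08]}
{"offset": [44.2, 4.6, 0.8], "delta_rot": [0.1, -0.08, -1.08]}
{"offset": [44.2, 5.4, 0.8], "delta_rot": [0.1, -0.08, -1.08]}
{"offset": [44.0, 6.2, 0.7], "delta_rot": [0.1, -0.08, -1.08]}
{"offset": [43.9, 7.0, 0.6], "delta_rot": [0.1, -0.08, -1.08]}
{"offset": [43.8, 7.9, 0.6], "delta_rot": [0.1, -0.08, -1.08]}
```

Call:
send_rows:
  steps:
    - {"offset":[44.5,-2,1],"delta_rot":[0.1,-0.1,-1.1],"gripper":1}
    - {"offset":[44.5,-1.5,1],"delta_rot":[0.1,-0.1,-1.1],"gripper":1}
    - {"offset":[44.5,-0.5,1],"delta_rot":[0.1,-0.1,-1.1],"gripper":1}
    - {"offset":[44.5,0.5,1],"delta_rot":[0.1,-0.1,-1.1],"gripper":1}
    - {"offset":[44.5,1,1],"delta_rot":[0.1,-0.1,-1.1],"gripper":1}
    - {"offset":[44.5,2,1],"delta_rot":[0.1,-0.1,-1.1],"gripper":1}
    - {"offset":[44.5,3,1],"delta_rot":[0.1,-0.1,-1.1],"gripper":1}
    - {"offset":[44.5,4,1],"delta_rot":[0.1,-0.1,-1.1],"gripper":1}
    - {"offset":[44,4.5,1],"delta_rot":[0.1,-0.1,-1.1],"gripper":1}
    - {"offset":[44,5.5,1],"delta_rot":[0.1,-0.1,-1.1],"gripper":1}
    - {"offset":[44,6,1],"delta_rot":[0.1,-0.1,-1.1],"gripper":1}
    - {"offset":[40,7,1],"delta_rot":[0.1,-0.1,-1.1],"gripper":1}

```text
time_s: 7.55
tcp_pos: [0.439, -0.2891, 0.2918]
ee_rot: [[0.172, -0.985, 0.033], [-0.985, -0.171, 0.018], [-0.012, -0.036, -0.999]]
wrist_force: [1.3, -0.1, 0.3]
gripper_width: 0.998
```

```bash
python3 -c "
from h import *
st();plan([.4288,-.3245,.23],189.1,20,30)"
```

```text
t 7.55 p [ 0.439  -0.2891  0.2918] yawy -170.14 tilt [0.0334 0.0179] F [ 1.29 -0.14  0.34] M [ 0.07 -0.06 -0.02] g 0.998
rows needed 3
{"offset": [11.3, 6.1, 20.2], "delta_rot": [-0.69, 0.23, 0.26]}
{"offset": [11.2, 5.8, 20.4], "delta_rot": [-0.69, 0.23, 0.26]}
{"offset": [11.2, 5.5, 20.5], "delta_rot": [-0.69, 0.23, 0.26]}
```

Call:
send_rows:
  steps:
    - {"offset":[11,6,20],"delta_rot":[-0.7,0.2,0.2],"gripper":1}
    - {"offset":[11,6,20],"delta_rot":[-0.7,0.2,0.2],"gripper":1}
    - {"offset":[9,5,20],"delta_rot":[-0.5,0.2,0.2],"gripper":1}
    - {"offset":[0,0,0],"delta_rot":[0,0,0],"gripper":1}

```text
time_s: 7.95
tcp_pos: [0.4281, -0.329, 0.2328]
ee_rot: [[0.153, -0.988, 0.008], [-0.988, -0.153, -0.001], [0.003, -0.007, -1.0]]
wrist_force: [-1.7, 0.5, 0.3]
gripper_width: 1.001
```

```bash
python3 -c "
from h import *
st();im,d,P=shot('wrist','w2')
x,y,z=P[...,0],P[...,1],P[...,2];m=(z>.018)&(z<.036)&(abs(x-.43)<.045)&(abs(y+.325)<.11)&(im[...,0]<130);q=P[m];print(len(q),*box(q),np.median(q,0))
# per-slice mid x
for a in np.arange(-.40,-.25,.02):
  s=q[abs(q[:,1]-a)<.004]
  if len(s)>5: print(round(a,2),np.round([np.percentile(s[:,0],2),np.percentile(s[:,0],98)],4))
im2,d,P=shot('top')
x,y,z=P[...,0],P[...,1],P[...,2];m=(abs(x-.45)<.06)&(abs(y-.255)<.08)&(z>.02)&(z<.04);print('block',*box(P[m]),np.median(z[m]))
plan([.4288,-.3245,.186],189.1,20,30)"
```

```text
t 7.95 p [ 0.4281 -0.329   0.2328] yawy -171.2 tilt [ 0.0076 -0.0015] F [-1.74  0.49  0.27] M [0.14 0.04 0.01] g 1.001
3119 [ 432.7 -338.7] [ 27.  127.3] 99.23 [ 0.42959506 -0.32643957  0.02687373]
-0.4 [0.446 0.455]
-0.36 [0.4381 0.4483]
-0.34 [0.4196 0.4459]
-0.32 [0.4174 0.4426]
-0.3 [0.4128 0.4228]
-0.28 [0.4106 0.4365]
block [444.8 252.9] [92.  51.8] 84.73 0.02936645871068677
rows needed 2
{"offset": [-2.3, 0.4, 24.7], "delta_rot": [-0.35, -0.17, -0.08]}
{"offset": [-2.2, 0.2, 24.7], "delta_rot": [-0.35, -0.17, -0.08]}
```

Call:
send_rows:
  steps:
    - {"offset":[-2,0,22],"delta_rot":[-0.3,-0.1,0],"gripper":1}
    - {"offset":[-2,0,22],"delta_rot":[-0.3,-0.1,0],"gripper":1}
    - {"offset":[0,0,0],"delta_rot":[0,0,0],"gripper":1}

```text
time_s: 8.35
tcp_pos: [0.4324, -0.3239, 0.1963]
ee_rot: [[0.159, -0.987, 0.013], [-0.987, -0.159, -0.007], [0.008, -0.011, -1.0]]
wrist_force: [-1.0, -0.0, 0.4]
gripper_width: 0.996
```

```bash
python3 -c "
from h import *
st();plan([.4288,-.3245,.186],189.1,20,30)"
```

```text
t 8.35 p [ 0.4324 -0.3239  0.1963] yawy -170.86 tilt [ 0.0126 -0.0065] F [-1.03 -0.04  0.44] M [ 0.11  0.07 -0.06] g 0.996
rows needed 1
{"offset": [-0.1, 3.8, 10.2], "delta_rot": [-0.65, -0.48, 0.04]}
```

Call:
send_rows:
  steps:
    - {"offset":[0,3,8],"delta_rot":[-0.6,-0.4,0],"gripper":1}
    - {"offset":[0,0,0],"delta_rot":[0,0,0],"gripper":1}

```text
time_s: 8.55
tcp_pos: [0.4309, -0.324, 0.1909]
ee_rot: [[0.161, -0.987, 0.005], [-0.987, -0.161, -0.003], [0.004, -0.004, -1.0]]
wrist_force: [-0.3, 0.3, -0.1]
gripper_width: 1.001
```

```bash
python3 -c "
from h import *
st();plan([.4288,-.3245,.186],189.1,20,30)"
```

```text
t 8.55 p [ 0.4309 -0.324   0.1909] yawy -170.72 tilt [ 0.005  -0.0029] F [-0.25  0.27 -0.14] M [0.09 0.03 0.02] g 1.001
rows needed 1
{"offset": [0.2, 2.1, 4.9], "delta_rot": [-0.25, -0.21, 0.18]}
```

Close in and grip, adding a little downward bias against the upward creep seen last time.

Call:
send_rows:
  steps:
    - {"offset":[0,2,4.5],"delta_rot":[-0.25,-0.2,0],"gripper":1}
    - {"offset":[0,0,0],"delta_rot":[0,0,0],"gripper":0}
    - {"offset":[0,0,0],"delta_rot":[0,0,0],"gripper":0}
    - {"offset":[0,0,0],"delta_rot":[0,0,0],"gripper":0}
    - {"offset":[0,0,0],"delta_rot":[0,0,0],"gripper":0}

```text
time_s: 9.05
tcp_pos: [0.4298, -0.3247, 0.1891]
ee_rot: [[0.162, -0.987, 0.005], [-0.987, -0.162, -0.002], [0.003, -0.005, -1.0]]
wrist_force: [-0.4, -0.3, 0.3]
gripper_width: 0.723
```

Call:
send_rows:
  steps:
    - {"offset":[0,0,0],"delta_rot":[0,0,0],"gripper":0}
    - {"offset":[0,0,0],"delta_rot":[0,0,0],"gripper":0}
    - {"offset":[0,0,0],"delta_rot":[0,0,0],"gripper":0}
    - {"offset":[0,0,0],"delta_rot":[0,0,0],"gripper":0}

```text
time_s: 9.45
tcp_pos: [0.4298, -0.3248, 0.1892]
ee_rot: [[0.162, -0.987, 0.005], [-0.987, -0.162, -0.002], [0.003, -0.005, -1.0]]
wrist_force: [-0.6, -1.2, 0.6]
gripper_width: 0.356
```

```bash
python3 -c "
from h import *
st();plan([.4288,-.3245,.186],189.1,20,30)"
```

```text
t 9.45 p [ 0.4298 -0.3248  0.1892] yawy -170.68 tilt [ 0.0054 -0.0024] F [-0.64 -1.24  0.57] M [ 0.05 -0.02  0.03] g 0.356
rows needed 1
{"offset": [-0.5, 1.0, 3.2], "delta_rot": [-0.28, -0.18, 0.22]}
```

Call:
send_rows:
  steps:
    - {"offset":[0,0,0],"delta_rot":[0,0,0],"gripper":0}
    - {"offset":[0,0,0],"delta_rot":[0,0,0],"gripper":0}
    - {"offset":[0,0,0],"delta_rot":[0,0,0],"gripper":0}

```text
time_s: 9.75
tcp_pos: [0.4299, -0.3248, 0.1892]
ee_rot: [[0.162, -0.987, 0.005], [-0.987, -0.162, -0.002], [0.003, -0.005, -1.0]]
wrist_force: [-0.2, 1.6, 0.1]
gripper_width: 0.309
```

```bash
python3 -c "
from h import *
st()"
```

```text
t 9.75 p [ 0.4299 -0.3248  0.1892] yawy -170.67 tilt [ 0.0053 -0.0024] F [-0.24  1.63  0.14] M [ 0.09 -0.02  0.01] g 0.309
```

Call:
send_rows:
  steps:
    - {"offset":[0,0,-10],"delta_rot":[0,0,0],"gripper":0}
    - {"offset":[0,0,-40],"delta_rot":[0,0,0],"gripper":0}
    - {"offset":[0,0,-40],"delta_rot":[0,0,0],"gripper":0}

```text
time_s: 10.05
tcp_pos: [0.4276, -0.3239, 0.2762]
ee_rot: [[0.161, -0.987, -0.01], [-0.987, -0.161, 0.004], [-0.006, 0.009, -1.0]]
wrist_force: [0.6, 0.2, -1.3]
gripper_width: 0.308
```

```bash
python3 -c "
from h import *
st();plan([.6771,-.159,.28],185.2,20,35)"
```

```text
t 10.05 p [ 0.4276 -0.3239  0.2762] yawy -170.75 tilt [-0.0097  0.0043] F [ 0.64  0.16 -1.3 ] M [ 0.03 -0.25  0.04] g 0.308
rows needed 9
{"offset": [-13.6, -30.3, -0.6], "delta_rot": [0.06, 0.04, 0.45]}
{"offset": [-13.9, -30.2, -0.6], "delta_rot": [0.06, 0.04, 0.45]}
{"offset": [-14.1, -30.1, -0.6], "delta_rot": [0.06, 0.04, 0.45]}
{"offset": [-14.3, -30.0, -0.5], "delta_rot": [0.06, 0.04, 0.45]}
{"offset": [-14.6, -29.9, -0.5], "delta_rot": [0.06, 0.04, 0.45]}
{"offset": [-14.8, -29.7, -0.5], "delta_rot": [0.06, 0.04, 0.45]}
{"offset": [-15.0, -29.6, -0.5], "delta_rot": [0.06, 0.04, 0.45]}
{"offset": [-15.3, -29.5, -0.5], "delta_rot": [0.06, 0.04, 0.45]}
{"offset": [-15.5, -29.4, -0.4], "delta_rot": [0.06, 0.04, 0.45]}
```

Call:
send_rows:
  steps:
    - {"offset":[-14,-30,-0.5],"delta_rot":[0.1,0,0.45],"gripper":0}
    - {"offset":[-14,-30,-0.5],"delta_rot":[0.1,0,0.45],"gripper":0}
    - {"offset":[-14,-30,-0.5],"delta_rot":[0.1,0,0.45],"gripper":0}
    - {"offset":[-14.5,-30,-0.5],"delta_rot":[0.1,0,0.45],"gripper":0}
    - {"offset":[-14.5,-30,-0.5],"delta_rot":[0.1,0,0.45],"gripper":0}
    - {"offset":[-15,-30,-0.5],"delta_rot":[0,0,0.45],"gripper":0}
    - {"offset":[-15,-29.5,-0.5],"delta_rot":[0,0,0.45],"gripper":0}
    - {"offset":[-15,-29.5,-0.5],"delta_rot":[0,0,0.45],"gripper":0}
    - {"offset":[0,0,0],"delta_rot":[0,0,0],"gripper":0}

```text
time_s: 10.95
tcp_pos: [0.6561, -0.1723, 0.2951]
ee_rot: [[0.093, -0.996, 0.015], [-0.996, -0.093, 0.002], [-0.0, -0.015, -1.0]]
wrist_force: [-0.1, 0.7, -2.0]
gripper_width: 0.307
```

```bash
python3 -c "
from h import *
st();plan([.6725,-.1084,.225],185.2,20,30)"
```

```text
t 10.95 p [ 0.6561 -0.1723  0.2951] yawy -174.68 tilt [0.0149 0.0016] F [-0.14  0.74 -1.99] M [0.08 0.12 0.02] g 0.307
rows needed 4
{"offset": [-15.5, -5.3, 17.6], "delta_rot": [-0.21, 0.0, 0.03]}
{"offset": [-15.5, -5.4, 17.6], "delta_rot": [-0.21, 0.0, 0.03]}
{"offset": [-15.5, -5.4, 17.6], "delta_rot": [-0.21, 0.0, 0.03]}
{"offset": [-15.5, -5.5, 17.6], "delta_rot": [-0.21, 0.0, 0.03]}
```

Call:
send_rows:
  steps:
    - {"offset":[-15,-5.5,17],"delta_rot":[-0.2,0,0],"gripper":0}
    - {"offset":[-15,-5.5,17],"delta_rot":[-0.2,0,0],"gripper":0}
    - {"offset":[-15,-5.5,14],"delta_rot":[-0.2,0,0],"gripper":0}
    - {"offset":[-10,-3,12],"delta_rot":[-0.2,0,0],"gripper":0}
    - {"offset":[0,0,0],"delta_rot":[0,0,0],"gripper":0}
    - {"offset":[0,0,0],"delta_rot":[0,0,0],"gripper":0}

```text
time_s: 11.55
tcp_pos: [0.6695, -0.1109, 0.2288]
ee_rot: [[0.093, -0.996, -0.007], [-0.996, -0.093, 0.0], [-0.001, 0.007, -1.0]]
wrist_force: [-0.1, 0.3, -0.4]
gripper_width: 0.305
```

```bash
cat >> h.py <<'E'
def linefit(m,plane_z,n="top"):
    f,cx,cy,E=cam(n); v,u=np.nonzero(m); d=np.stack([(u-cx)/f,(v-cy)/f,np.ones(len(u))],-1)@E[:3,:3].T
    return E[:3,3]+d*((plane_z-E[2,3])/d[:,2])[:,None]
E
python3 -c "
from h import *
st();plan([.6725,-.1084,.2085],185.2,20,30)
im,d,P=shot('top','t4')
cv2.imwrite('pics/t4c.png',cv2.resize(im[105:175,125:285,::-1],None,fx=5,fy=5,interpolation=cv2.INTER_CUBIC))
im,d,P=shot('wrist','w4');np.savez('w4',im=im,d=d,P=P)"
```

```text
t 11.55 p [ 0.6695 -0.1109  0.2288] yawy -174.68 tilt [-0.0069  0.0004] F [-0.08  0.26 -0.36] M [ 0.06 -0.05  0.  ] g 0.305
rows needed 1
{"offset": [-2.2, -3.4, 20.3], "delta_rot": [0.39, 0.06, 0.12]}
```

View pics/t4c.png

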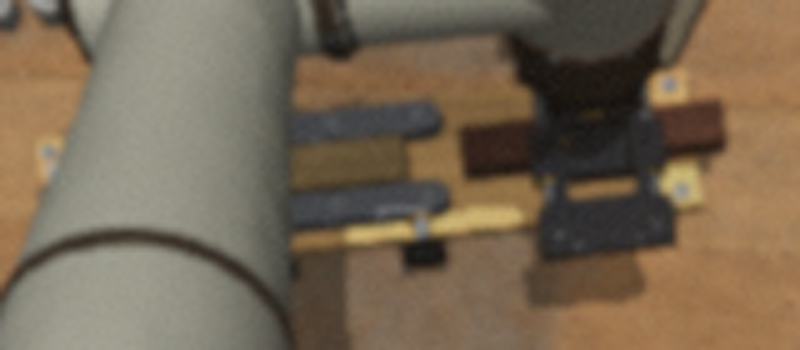

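The picture shows the brown blank between crop (463,155) and (725,125), in line with the light blank at (340,160). Its front end is still outside the mouth at (430,155). Now I'll compare the centre lines in this one image.

```bash
python3 - <<'E'
from h import *
im=cv2.imread('pics/t4.png')[...,::-1].astype(float);R,G,B=im[...,0],im[...,1],im[...,2]
def cl(m,z,lo,hi):
    n,l,s,_=cv2.connectedComponentsWithStats(m.astype(np.uint8));k=1+np.argmax(s[1:,4]);q=linefit(l==k,z)
    print(s[k],box(q)); 
    v,u=np.nonzero(l==k); mid=[]
    for c in range(lo,hi):
        w=v[u==c]
        if len(w)>2: mid.append((c,(w.min()+w.max())/2,len(w)))
    mid=np.array(mid); f,cx,cy,E=cam("top"); d=np.stack([(mid[:,0]-cx)/f,(mid[:,1]-cy)/f,np.ones(len(mid))],-1)@E[:3,:3].T
    p=E[:3,3]+d*((z-E[2,3])/d[:,2])[:,None]; c=np.polyfit(p[:,1],p[:,0],1); print("line x=",c,"deg",-np.degrees(np.arctan(c[0])),"width px",mid[:,2].mean(),"res",np.std(p[:,0]-np.polyval(c,p[:,1]))); return c
w=np.zeros(R.shape,bool);w[125:147,215:234]=1
b=cl((R-B>18)&(R<110)&w,.0666,218,231)
w[:]=0;w[130:145,183:208]=1
a=cl((R-B>35)&(G/R>.77)&(R<165)&(R>100)&w,.045,185,205)
for y in(-.11,-.05,-.03): print(y,np.polyval(a,y),np.polyval(b,y))
# original image light
im=np.load('top.npz')['im'].astype(float);R,G,B=im[...,0],im[...,1],im[...,2]
w[:]=0;w[125:150,160:212]=1
a=cl((R-B>35)&(G/R>.77)&(R<178)&(R>100)&w,.045,168,204); print([np.polyval(a,y) for y in(-.11,-.05,-.03)])
E
```

```text
[216 125  18  19 168] (array([656.8, -55.8]), array([55.9, 47.2]), np.float32(6.33))
line x= [-0.0703143  0.655019 ] deg 4.022092548775841 width px 10.923076923076923 res 0.0007516994150463665
[184 134  13   7  31] (array([662.3,  51.8]), array([13.7, 39.3]), np.float32(109.4))
line x= [-0.41970908  0.68531649] deg 22.768235130478267 width px 3.5 res 0.0011371660310422664
-0.11 0.7314844898179296 0.6627535757755612
-0.05 0.7063019450959935 0.6585347180420982
-0.03 0.6979077635220149 0.6571284321309439
[167 132  45  13 364] (array([657.9,  53.1]), array([ 28.2, 135.8]), np.float32(94.86))
line x= [-0.09318061  0.66270239] deg 5.323483997435105 width px 8.88888888888889 res 0.0007857772220722388
[np.float64(0.6729522550966438), np.float64(0.6673614184192415), np.float64(0.6654978061934407)]<stdin>:15: RuntimeWarning: divide by zero encountered in divide
<stdin>:20: RuntimeWarning: divide by zero encountered in divide
```

```bash
python3 - <<'E'
from h import *
f,cx,cy,E=cam("top")
def edge(im,c0,c1,r0,r1,z,rise):
    "far (+x, upper) edge, subpixel, from the strongest brightness drop going down"
    g=cv2.GaussianBlur(im.astype(np.float32).sum(2)/3,(0,0),.8); out=[]
    for c in range(c0,c1):
        d=np.diff(g[r0:r1,c])*rise; i=np.argmax(d)
        if 0<i<len(d)-1: o=.5*(d[i-1]-d[i+1])/(d[i-1]-2*d[i]+d[i+1])
        else: o=0
        out.append((c,r0+i+.5+o))
    o=np.array(out);dd=np.stack([(o[:,0]-cx)/f,(o[:,1]-cy)/f,np.ones(len(o))],-1)@E[:3,:3].T
    p=E[:3,3]+dd*((z-E[2,3])/dd[:,2])[:,None];c=np.polyfit(p[:,1],p[:,0],1);res=p[:,0]-np.polyval(c,p[:,1])
    print("line",c,"deg",-np.degrees(np.arctan(c[0])),"res",res.std(),"y",p[[0,-1],1]);return c
i4=cv2.imread('pics/t4.png')[...,::-1]; i0=np.load('top.npz')['im']
b=edge(i4,219,230,124,136,.0666,-1)
print("predicted far edge at y=-.055:",.6695-.0559*.0932+.0136, "measured",np.polyval(b,-.055))
# same method on the brown blank as it lay on the bench: far edge vs TCP line at grip
e=edge(i0,293,340,196,216,.027,-1)
print("bench brown far edge minus .0137 at y=-.3248:",np.polyval(e,-.3248)-.0137,"TCP x .4299")
E
```

```text
line [-0.10978441  0.66896495] deg 6.265093473869788 res 0.00027229555949698713 y [-0.04000739 -0.06996594]
predicted far edge at y=-.055: 0.6778901199999999 measured 0.6750030965183548
line [-0.15658976  0.39277295] deg 8.899661104549931 res 0.0003605945964486599 y [-0.25642528 -0.39694931]
bench brown far edge minus .0137 at y=-.3248: 0.4299333087185096 TCP x .4299
```

Call:
send_rows:
  steps:
    - {"offset":[0,-4.5,8],"delta_rot":[0.4,0,0],"gripper":0}
    - {"offset":[0,0,5],"delta_rot":[0,0,0],"gripper":0}
    - {"offset":[0,0,0],"delta_rot":[0,0,0],"gripper":0}
    - {"offset":[0,0,0],"delta_rot":[0,0,0],"gripper":0}

```text
time_s: 12.05
tcp_pos: [0.6745, -0.1129, 0.2172]
ee_rot: [[0.089, -0.996, 0.005], [-0.996, -0.089, 0.001], [-0.001, -0.005, -1.0]]
wrist_force: [0.3, -0.1, -1.3]
gripper_width: 0.305
```

```bash
cat > look.py <<'E'
from h import *
f,cx,cy,E=cam("top")
def edge(im,c0,c1,r0,r1,z,rise):
    g=cv2.GaussianBlur(im.astype(np.float32).sum(2)/3,(0,0),.8); out=[]
    for c in range(c0,c1):
        d=np.diff(g[r0:r1,c])*rise; i=np.argmax(d)
        o=.5*(d[i-1]-d[i+1])/(d[i-1]-2*d[i]+d[i+1]) if 0<i<len(d)-1 else 0
        out.append((c,r0+i+.5+o))
    o=np.array(out);dd=np.stack([(o[:,0]-cx)/f,(o[:,1]-cy)/f,np.ones(len(o))],-1)@E[:3,:3].T
    p=E[:3,3]+dd*((z-E[2,3])/dd[:,2])[:,None];return np.polyfit(p[:,1],p[:,0],1)
def look(name,c0=219,c1=230):
    st(); zt=r.sense()["tcp_pos"][2]-.1892+.027
    im,d,P=shot("top",name); b=edge(im,c0,c1,124,138,zt,-1); print("top z",zt,"deg",-np.degrees(np.arctan(b[0])))
    for y in(-.05,-.11): print("brown-light at",y,np.round(np.polyval(b,y)-.0136-(.6627-.0932*y),4))
    cv2.imwrite(f'pics/{name}c.png',cv2.resize(im[105:175,125:285,::-1],None,fx=5,fy=5,interpolation=cv2.INTER_CUBIC))
E
python3 -c "
from look import *
look('t5');plan([.674,-.111,.2085],185.4,20,30)"
```

```text
t 12.05 p [ 0.6745 -0.1129  0.2172] yawy -174.88 tilt [0.0052 0.0013] F [ 0.25 -0.12 -1.33] M [ 0.07 -0.02 -0.07] g 0.305
top z 0.05495716581474616 deg 5.569740677818622
brown-light at -0.05 0.0002
brown-light at -0.11 0.0005
rows needed 1
{"offset": [-1.9, 0.3, 8.6], "delta_rot": [-0.3, 0.05, -0.28]}
```

Aligned with the light blank to 0.5 mm and 0.3°. Laying it on the bed, stepping down until the force shows contact.

Call:
send_rows:
  steps:
    - {"offset":[0,0,5],"delta_rot":[0,0,0],"gripper":0}
    - {"offset":[0,0,3],"delta_rot":[0,0,0],"gripper":0}
    - {"offset":[0,0,2],"delta_rot":[0,0,0],"gripper":0}
    - {"offset":[0,0,0],"delta_rot":[0,0,0],"gripper":0}

```text
time_s: 12.5
tcp_pos: [0.6746, -0.1131, 0.2073]
ee_rot: [[0.089, -0.996, 0.006], [-0.996, -0.089, 0.001], [-0.001, -0.007, -1.0]]
wrist_force: [-0.2, 0.6, -0.4]
gripper_width: 0.309
```

```bash
python3 -c "
from look import *
look('t6')"
```

```text
t 12.5 p [ 0.6746 -0.1131  0.2073] yawy -174.88 tilt [0.0065 0.0011] F [-0.2   0.61 -0.41] M [ 0.03  0.08 -0.03] g 0.309
top z 0.04514090533619672 deg 5.983922785468539
brown-light at -0.05 0.0008
brown-light at -0.11 0.0015
```

Call:
send_rows:
  steps:
    - {"offset":[-6,0.2,0.5],"delta_rot":[0,0,0],"gripper":0}
    - {"offset":[-6,0.2,0],"delta_rot":[0,0,0],"gripper":0}
    - {"offset":[-6,0.2,0],"delta_rot":[0,0,0],"gripper":0}
    - {"offset":[-5,0.2,0],"delta_rot":[0,0,0],"gripper":0}
    - {"offset":[0,0,0],"delta_rot":[0,0,0],"gripper":0}

```text
time_s: 13.05
tcp_pos: [0.6718, -0.0881, 0.2074]
ee_rot: [[0.09, -0.996, 0.008], [-0.996, -0.09, 0.001], [0.0, -0.008, -1.0]]
wrist_force: [0.5, -1.5, -0.3]
gripper_width: 0.308
```

```bash
python3 -c "
from look import *
look('t7',214,225)"
```

```text
t 13.05 p [ 0.6718 -0.0881  0.2074] yawy -174.84 tilt [0.008  0.0006] F [ 0.48 -1.46 -0.27] M [-0.09 -0.03 -0.03] g 0.308
top z 0.04521876310905437 deg 1.638819797724721
brown-light at -0.05 -0.0005
brown-light at -0.11 -0.0043
```

Call:
send_rows:
  steps:
    - {"offset":[-4,0.1,0.4],"delta_rot":[-0.15,0,0],"gripper":0}
    - {"offset":[-3,0,0],"delta_rot":[0,0,0],"gripper":0}
    - {"offset":[0,0,0],"delta_rot":[0,0,0],"gripper":0}

```text
time_s: 13.4
tcp_pos: [0.6712, -0.081, 0.2073]
ee_rot: [[0.09, -0.996, 0.006], [-0.996, -0.09, 0.0], [0.0, -0.006, -1.0]]
wrist_force: [-0.1, 0.9, 0.2]
gripper_width: 0.31
```

```bash
python3 -c "
from look import *
look('t8',214,225)"
```

```text
t 13.4 p [ 0.6712 -0.081   0.2073] yawy -174.85 tilt [0.006  0.0002] F [-0.1   0.92  0.16] M [0.1  0.03 0.03] g 0.31
top z 0.045107871291415746 deg -14.594174652286211
brown-light at -0.05 -0.0066
brown-light at -0.11 -0.0278
```

View pics/t8c.png

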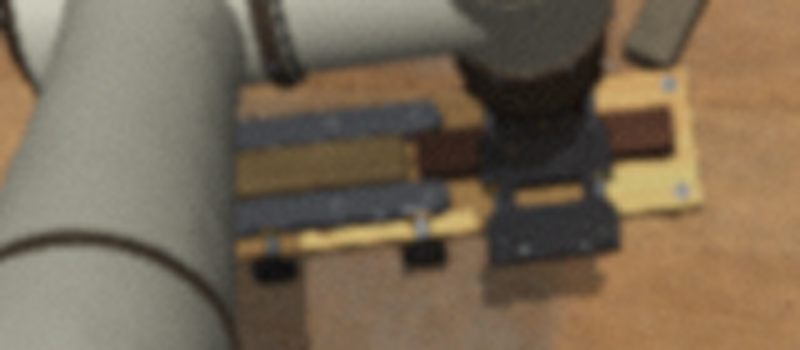

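The brown blank's front end at crop (417,152) is inside the cheeks, with about 3 mm left to the light blank's end at (411,155). Closing in gently.

Call:
send_rows:
  steps:
    - {"offset":[-1.5,0,0.2],"delta_rot":[0,0,0],"gripper":0}
    - {"offset":[-1.5,0,0],"delta_rot":[0,0,0],"gripper":0}

```text
time_s: 13.65
tcp_pos: [0.671, -0.0783, 0.2073]
ee_rot: [[0.089, -0.996, 0.006], [-0.996, -0.089, -0.0], [0.001, -0.006, -1.0]]
wrist_force: [1.1, -1.3, -0.5]
gripper_width: 0.306
```

Call:
send_rows:
  steps:
    - {"offset":[-1.5,0,0],"delta_rot":[0,0,0],"gripper":0}
    - {"offset":[-1.5,0,0],"delta_rot":[0,0,0],"gripper":0}

```text
time_s: 13.85
tcp_pos: [0.6708, -0.0754, 0.2073]
ee_rot: [[0.089, -0.996, 0.006], [-0.996, -0.089, -0.0], [0.001, -0.006, -1.0]]
wrist_force: [-0.1, -0.3, 0.8]
gripper_width: 0.304
```

Call:
send_rows:
  steps:
    - {"offset":[-1.5,0,0],"delta_rot":[0,0,0],"gripper":0}
    - {"offset":[-1.5,0,0],"delta_rot":[0,0,0],"gripper":0}

```text
time_s: 14.05
tcp_pos: [0.6705, -0.0736, 0.2073]
ee_rot: [[0.09, -0.996, 0.006], [-0.996, -0.09, -0.003], [0.003, -0.006, -1.0]]
wrist_force: [1.5, -7.4, -1.0]
gripper_width: 0.311
```

Call:
send_rows:
  steps:
    - {"offset":[-2,0,0.2],"delta_rot":[0,0,0],"gripper":0}
    - {"offset":[-2,0,0],"delta_rot":[0,0,0],"gripper":0}

```text
time_s: 14.25
tcp_pos: [0.6704, -0.0725, 0.2075]
ee_rot: [[0.089, -0.996, 0.006], [-0.996, -0.089, -0.007], [0.007, -0.005, -1.0]]
wrist_force: [0.6, -8.2, -0.8]
gripper_width: 0.303
```

Call:
send_rows:
  steps:
    - {"offset":[-2,0,0],"delta_rot":[0,0,0],"gripper":0}
    - {"offset":[-2,0,0],"delta_rot":[0,0,0],"gripper":0}

```text
time_s: 14.45
tcp_pos: [0.6702, -0.0716, 0.2077]
ee_rot: [[0.088, -0.996, 0.006], [-0.996, -0.088, -0.011], [0.011, -0.005, -1.0]]
wrist_force: [0.9, -7.5, -0.0]
gripper_width: 0.306
```

```bash
python3 -c "
from h import *
st()"
```

```text
t 14.45 p [ 0.6702 -0.0716  0.2077] yawy -174.95 tilt [ 0.006  -0.0107] F [ 0.92 -7.5  -0.03] M [-2.01 -0.36  0.  ] g 0.306
```

Call:
send_rows:
  steps:
    - {"offset":[-3,0,0.2],"delta_rot":[0,-0.5,0],"gripper":0}
    - {"offset":[-3,0,0],"delta_rot":[0,-0.5,0],"gripper":0}

```text
time_s: 14.65
tcp_pos: [0.6697, -0.0694, 0.2074]
ee_rot: [[0.087, -0.996, 0.004], [-0.996, -0.087, 0.002], [-0.002, -0.004, -1.0]]
wrist_force: [2.2, -11.2, -2.4]
gripper_width: 0.303
```

Call:
send_rows:
  steps:
    - {"offset":[-3,0,0],"delta_rot":[0,-0.5,0],"gripper":0}
    - {"offset":[-3,0,0],"delta_rot":[0,-0.5,0],"gripper":0}

```text
time_s: 14.85
tcp_pos: [0.6695, -0.0683, 0.2073]
ee_rot: [[0.086, -0.996, 0.002], [-0.996, -0.086, 0.013], [-0.013, -0.003, -1.0]]
wrist_force: [2.1, -11.3, -0.9]
gripper_width: 0.306
```

```bash
python3 -c "
from h import *
st()"
```

```text
t 14.85 p [ 0.6695 -0.0683  0.2073] yawy -175.07 tilt [0.0018 0.0132] F [  2.08 -11.27  -0.92] M [-3.71 -0.67 -0.09] g 0.306
```

Call:
send_rows:
  steps:
    - {"offset":[-4,-0.3,0],"delta_rot":[0.2,0.2,-0.1],"gripper":0}
    - {"offset":[-3.5,-0.3,0],"delta_rot":[0.2,0.1,-0.1],"gripper":0}

```text
time_s: 15.05
tcp_pos: [0.6695, -0.0661, 0.2073]
ee_rot: [[0.088, -0.996, 0.007], [-0.996, -0.088, 0.002], [-0.001, -0.007, -1.0]]
wrist_force: [0.4, -12.2, 1.4]
gripper_width: 0.308
```

```bash
python3 -c "
from h import *
st()"
```

```text
t 15.05 p [ 0.6695 -0.0661  0.2073] yawy -174.96 tilt [0.0072 0.0017] F [  0.39 -12.16   1.35] M [-2.98 -0.02  0.06] g 0.308
```

Force is 12.2 N with tilt near zero. Camera calls hold the last target, so I'll use them to see whether the push stays steady and to check the ring.

```bash
python3 -c "
from h import *
for i in range(5):
    im,d,P=shot('side' if i<4 else 'top','h%d'%i); st()
s=cv2.imread('pics/h3.png'); t=cv2.imread('pics/h4.png')
a=cv2.resize(s[125:215,210:330],None,fx=5,fy=5,interpolation=cv2.INTER_CUBIC)
cv2.imwrite('pics/hold.png',a)"
```

```text
t 15.1 p [ 0.6694 -0.066   0.2074] yawy -174.95 tilt [0.0073 0.0015] F [  0.37 -11.59   0.42] M [-3.27 -0.3   0.02] g 0.311
t 15.15 p [ 0.6694 -0.0661  0.2074] yawy -174.96 tilt [0.0074 0.0018] F [  0.56 -11.04   0.12] M [-3.23 -0.28  0.  ] g 0.306
t 15.2 p [ 0.6695 -0.0661  0.2074] yawy -174.96 tilt [0.0074 0.0019] F [  1.08 -11.27  -1.48] M [-3.2  -0.24  0.02] g 0.309
t 15.25 p [ 0.6695 -0.0661  0.2074] yawy -174.96 tilt [0.0074 0.002 ] F [  1.4  -11.39  -0.03] M [-3.16 -0.29  0.03] g 0.304
t 15.3 p [ 0.6694 -0.0661  0.2074] yawy -174.97 tilt [0.0074 0.0021] F [  0.99 -11.16  -0.3 ] M [-3.14 -0.22  0.09] g 0.306
```

View pics/hold.png

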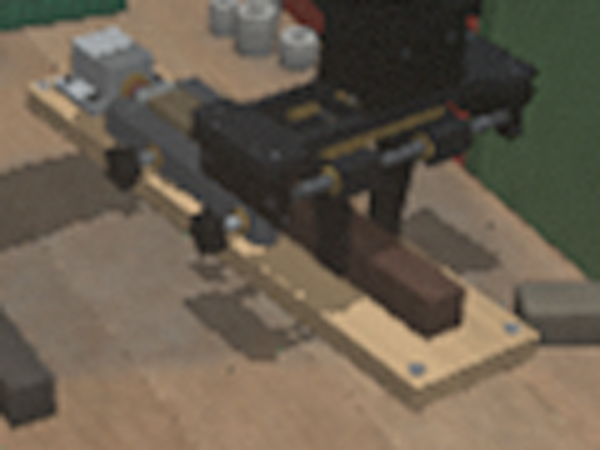

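Steady: the pose stays within 0.1 mm over 0.25 s. The red ring at crop (133,85) sits at the brass collar, and about 11.3 N means roughly 9 mm. One small nudge should bring it nearer 10 mm.

Call:
send_rows:
  steps:
    - {"offset":[-4,0,0],"delta_rot":[0,-0.3,0],"gripper":0}

```text
time_s: 15.4
tcp_pos: [0.6691, -0.065, 0.2075]
ee_rot: [[0.087, -0.996, 0.006], [-0.996, -0.087, 0.004], [-0.003, -0.007, -1.0]]
wrist_force: [1.8, -12.1, -1.0]
gripper_width: 0.31
```

```bash
python3 -c "
from h import *
for i in range(6):
    im,d,P=shot('side' if i<4 else 'top','k%d'%i); 
    if i in(0,2,5): st()
x,y,z=P[...,0],P[...,1],P[...,2];m=(abs(x-.45)<.06)&(abs(y-.255)<.08)&(z>.02)&(z<.04);print('block',m.sum(),*(box(P[m]) if m.sum()>9 else ''),np.median(z[m]))
s=cv2.imread('pics/k3.png')
cv2.imwrite('pics/ring.png',cv2.resize(s[125:160,215:265],None,fx=12,fy=12,interpolation=cv2.INTER_CUBIC))"
```

```text
t 15.45 p [ 0.6691 -0.0648  0.2075] yawy -175.01 tilt [0.0063 0.0039] F [  0.95 -11.95  -1.44] M [-3.41 -0.46 -0.09] g 0.311
t 15.55 p [ 0.6691 -0.0648  0.2074] yawy -175.01 tilt [0.0063 0.0039] F [  1.3  -11.43  -1.49] M [-3.41 -0.43 -0.04] g 0.309
t 15.7 p [ 0.6691 -0.0648  0.2074] yawy -175.01 tilt [0.0063 0.0039] F [  1.99 -11.65  -1.65] M [-3.36 -0.46  0.01] g 0.313
block 0 nan
  return _methods._mean(a, axis=axis, dtype=dtype,
  ret = ret.dtype.type(ret / rcount)
```

View pics/ring.png

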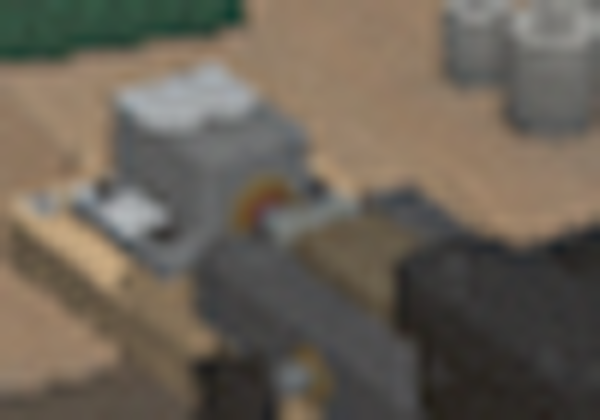

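The red ring at crop (265,203) sits right in the brass collar at (262,205). The arm hides the sanding block from the top camera, so I'll check it from the side, then hand in.

```bash
python3 -c "
from h import *
im,d,P=shot('side','z');x,y,z=P[...,0],P[...,1],P[...,2];m=(abs(x-.45)<.06)&(abs(y-.255)<.08)&(z>.024)&(z<.04);q=P[m];print('block',m.sum(),*box(q),np.median(q[:,2]),np.std(q[:,2]));st()
order.finish_job();st()"
```

```text
block 229 [447.  249.4] [93.8 51.6] 84.86 0.027700436347874335 0.001465733417302552
t 15.75 p [ 0.6692 -0.0648  0.2074] yawy -175.01 tilt [0.0062 0.0039] F [  2.38 -12.21  -0.33] M [-3.33 -0.44 -0.08] g 0.308
the job is handed in; nothing more can be done
the job is handed in; nothing more can be done
```

The job is handed in, with the arm still gripping the brown blank and pressing it against the light one at about 12 N. It took about 16 s of the 69 s allowed.

**What I did:** I lifted the sanding block off the jig and set it flat on the bench at about (0.447, 0.25). I then laid the brown blank on the bed in line with the channel and slid it in until the plunger's red ring sat in the brass collar.

**Last checks:**
- **Push:** the wrist read 11.4–12.2 N along the channel, and the arm pose held within 0.2 mm over 0.3 s. The force and the distance travelled together put the plunger at about 9–10 mm.
- **Grip:** the gripper opening matches the blank's 27 mm width.
- **Flatness:** the tool tilt is under 0.008 rad, close to what it was when I gripped the blank flat on the bench.
- **Alignment:** the tool's yaw is about 0.3° from the light blank's. I checked the blank's own position and angle by camera only before it entered the channel. Later fits were spoiled by the cheek edge.
- **Sanding block:** the side camera shows it the right size and lying flat. Its top read about 28 mm instead of 32 mm, where earlier readings of known heights were about 1–3 mm low. The arm hid it from the top camera at the end.
- **Black blank, calipers, chisel:** I saw no contact with them, but I did not re-measure their positions.

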